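# Make up two optics kits on their boards

## Task

Make up the two optics kits for the next class: on each plywood board, drop the lens stand whose two holes fit that board's pins over them until it sits flat. The board with the close pins gets the prism in its outline, and the board with the wide pins gets the battery box in its rectangle and the lamp in its circle, each set upright, well inside its outline and in line with it. The third lens stand fits neither board: leave it standing on the table.

Things in the scene. Friction and masses are not known exactly. Their poses are not given: they have to be found in the camera images.
- board_close: fixed plywood kit board 170 (x) x 220 (y) x 12 mm. Origin: centre of its underside, z up. Two 9 mm cone-tipped pins at x=+45, y=+/-22 (close) mm rise 13 mm above its top; a stand sits there flat, long side along y, middle at x=+45, y=0. Painted rectangle with a middle line, 64 (x) x 80 (y) mm, centre x=-45, y=0: for the prism, lying along y.
- board_wide: fixed plywood kit board 170 (x) x 220 (y) x 12 mm. Origin: centre of its underside, z up. Two 9 mm cone-tipped pins at x=+45, y=+/-38 (wide) mm rise 13 mm above its top; a stand sits there flat, long side along y, middle at x=+45, y=0. Painted rectangle 54 (x) x 80 (y) mm, centre x=-45, y=+52: for the battery box, long side along y. Circle 64 mm, centre x=-45, y=-56: for the lamp.
- stand_close_mid (a point): loose lens stand: dark steel plate 44 (x) x 110 (y) x 8 mm; in its middle an upright pale lens frame 40 (x) x 10 (y) x 50 mm high, 58 mm in all. Two 18 mm through holes on its long centre line at y=+/-22 mm, close to the frame. Point: on the centre line, 29 mm above the underside; z up. Pinch the frame across its 10 mm, in the upper half to clear the pins.
- stand_wide_mid (a point): loose lens stand: dark steel plate 44 (x) x 110 (y) x 8 mm; in its middle an upright pale lens frame 40 (x) x 10 (y) x 50 mm high, 58 mm in all. Two 18 mm through holes on its long centre line at y=+/-38 mm, near the ends. Point: on the centre line, 29 mm above the underside; z up. Pinch the frame across its 10 mm, in the upper half to clear the pins.
- stand_slant_mid (a point): loose lens stand: dark steel plate 44 (x) x 110 (y) x 8 mm; in its middle an upright pale lens frame 40 (x) x 10 (y) x 50 mm high, 58 mm in all. Two 18 mm through holes set slantwise at (-10.5,-28) and (10.5,28) mm: fits neither board. Point: on the centre line, 29 mm above the underside; z up. Pinch the frame across its 10 mm, in the upper half to clear the pins.
- prism_mid (a point): loose greenish glass prism with black end cheeks, lying on one face: triangular section 44 mm wide at the base (x), 38 mm high, ridge on top, 60 mm long (y); its end faces are flat and upright, so it is gripped over its 60 mm length. Point: middle of its length, 19 mm above its underside; z up.
- lamp_mid (a point): loose round lamp: upright black cylinder, 44 mm across, 48 mm high, with an aluminium band and a white top with a small yellow dot. Point: on its axis, 24 mm above its underside; z up.
- battery_mid (a point): loose battery box: dark grey block 34 mm (x) x 60 mm (y) x 44 mm high, with two small brass terminals in its top. Point: its centre, 22 mm above its underside; z up.
There are look-alikes about, which are no part of the job. What is shaped like the part that bears stand_close_mid but blue or green is not meant.

How it is judged:
At the end, for the whole second after the job is handed in: Each matching lens stand flat over its board's pins (8 mm, height 3.5 mm); prism, battery box and lamp upright within 14 mm of their outlines' centres per board axis, the first two in line within 0.4 rad; the slant-hole stand upright on the table; all released and at rest (x of stand_close_mid in the frame of board_close between 0.037 and 0.053 m and y of stand_close_mid in the frame of board_close between -0.008 and 0.008 m and z of stand_close_mid in the frame of board_close between 0.0375 and 0.0445 m and angle between each of stand_close_mid, prism_mid, stand_wide_mid, lamp_mid, battery_mid, stand_slant_mid's own z axis and vertical below 0.1 rad and angle between the y axis of stand_close_mid and the y axis of board_close, either way round below 0.3 rad and x of prism_mid in the frame of board_close between -0.059 and -0.031 m and y of prism_mid in the frame of board_close between -0.014 and 0.014 m and z of prism_mid in the frame of board_close between 0.026 and 0.036 m and angle between the y axis of prism_mid and the y axis of board_close, either way round below 0.4 rad and x of stand_wide_mid in the frame of board_wide between 0.037 and 0.053 m and y of stand_wide_mid in the frame of board_wide between -0.008 and 0.008 m and z of stand_wide_mid in the frame of board_wide between 0.0375 and 0.0445 m and angle between the y axis of stand_wide_mid and the y axis of board_wide, either way round below 0.2 rad and x of lamp_mid in the frame of board_wide between -0.059 and -0.031 m and y of lamp_mid in the frame of board_wide between -0.07 and -0.042 m and z of lamp_mid in the frame of board_wide between 0.031 and 0.041 m and x of battery_mid in the frame of board_wide between -0.059 and -0.031 m and y of battery_mid in the frame of board_wide between 0.038 and 0.066 m and z of battery_mid in the frame of board_wide between 0.029 and 0.039 m and angle between the y axis of battery_mid and the y axis of board_wide, either way round below 0.4 rad and height (world z) of stand_slant_mid below 0.035 m and linear speed of each of stand_close, stand_wide, stand_slant, prism, lamp, battery below 0.02 m/s); the robot touches nothing.
It also fails if it takes over 141 s, if anything falls off the work surface, if the arm or the gripper's body presses on something with over 40 N, if the wrist force passes 120 N, or if a joint passes its speed limit or range.

## Robot

A 7-joint arm with a two-finger parallel gripper is mounted at the origin on the work surface. World frame = base frame: x ahead of the robot, y to its left, z up, the work surface at z = 0. Lengths are in m, angles in rad, forces in N, time in s.
With the tool pointing down it reaches from about 0.4 to 0.9 m from the base axis. Payload 5.5 kg.
Tool frame: the origin (TCP) lies between the finger pads; the fingertips stand 17 mm ahead of it and the grasp point (between the pads) lies 2 mm behind it; z points along the fingers, y is the direction in which the jaws open and shut (so a half turn about z gives the same grasp; the last joint's range is limited). The gripper opens to 92 mm and grips with 3 to 60 N. Pads are 19 mm wide; open, the fingers measure 130 mm over their backs; the gripper's body (75 mm by 190 mm) begins 47 mm behind the grasp point.
Start: joints at [-0.994, 0.501, -0.427, 1.55, 0.221, 1.138, -0.21], TCP at [0.201, 0.618, 0.21] pointing down, gripper open.
Joint ranges: [-2.88, 2.88], [-0.31, 2.03], [-1.54, 1.56], [0.2, 2.42], [-1.41, 4.55], [0.19, 2.02], [-2.57, 2.57]. Speed limits (rad/s): [2.57, 2.57, 3.14, 3.14, 3.14, 3.14, 3.14].

## Interface

Orientations are given as a rotation vector (axis times angle).
In Python, from bench import r, fingers, kinematics, readout, camera, camera_info, ticket, look_for, cut_out gives the robot as it stands. Calls block until the motion is done:
- r.goto(position, orientation): joint-space move of the TCP to a pose.
- r.servo_line(position, rate=0.15, ori=None, until_force=None): straight line of the TCP; ori=None keeps the orientation; rate is the mean speed in m/s. With until_force (N) it stops when the force on the tool has changed by that much, and returns True; else False.
- r.move_j(angles): joint-space move.
- fingers.set_gripper(opening, newtons=None): opening from 0.0 (shut) to 1.0 (fully open); newtons is the grip in N (None keeps the last); returns when the fingers have stopped.
- r.hold(seconds).
- kinematics.inverse_kinematics(position, orientation): joint angles nearest the present ones, or None.
- readout.get_obs(): the state.
- camera(name): name is "scene" or "top"; returns (picture, depth): 400x640x3 uint8, blue, green, red; 400x640 float32, m along the optical axis (not along the pixel's ray), 0 where there is no reading.
- camera_info(name): a dict with "mtx" (3x3 intrinsics, pixels), "world_from_camera" (4x4, takes a point from camera to world coordinates). Camera axes: x right, y up, looking along -z (the intrinsics and any distortion apply to the point x, -y, -z); pixel columns grow to the right and rows downward; lengths in m; the calibration is good to about 2 mm. A picture is of the moment at which its call begins. camera_info takes no time and is no camera call.
A pose or a line that the arm cannot do raises r.PlanningError and nothing moves.
- ticket.finish_job(): hands the job in, once; it reports no verdict.
Trained networks look in the newest picture that a camera, given by its name, has taken for a name from the list of things; names that differ only in an ending like _2 or _b are one class to them, and where a whole thing is asked for, a point or a joint stands for the part that bears it (a point fixed in the world has none). Each returns a list of dicts, best first, with "score" (0 to 1); they miss things now and then, are a little off and sometimes report something else, mostly with a low value. They report only what shows in the picture. A call takes as long as a camera call. They do not tell look-alikes from the thing itself.
- look_for(name, camera): "uv" ([column, row] in pixels, amid what is visible of it).
- cut_out(name, camera): "pixels" (400x640 bool, what is visible of it) and "uv" ([column, row] in pixels, amid what is visible of it).
The state is a dict: "time": time; "joints": joint angles; "joint_velocities": joint speeds; "effort": joint torques, N m; "tool_pos": TCP position; "ee_rot": TCP orientation; "force": force on the tool from outside, world axes, zero at the start; "moment": the same for the moment, N m; "width": opening from 0.0 (shut) to 1.0 (fully open).
Only numpy, scipy, OpenCV 4.12 (cv2) and the standard library are available. Lean on these libraries where they do the work, as an engineer would, in place of code of your own. Each camera call takes 0.05 s, during which the arm holds its last target.

## Working session

There is one attempt and no reset: what is moved stays moved. The work goes in short steps, each a Python script; the robot and the scene stay as the last script left them, time stands still between calls to the robot, and variables do not carry over. Pictures are saved under pics/ and viewed, and the job is handed in when it is done.

```bash
ls; mkdir -p pics; python3 - <<'E'
from bench import *
import cv2
o=readout.get_obs(); print(o)
for n in("scene","top"):
    p,d=camera(n); cv2.imwrite(f"pics/{n}0.png",p); i=camera_info(n); print(n,i)
E
```

```text
pics
{'time': 0.0, 'joints': array([-0.99378426,  0.50185153, -0.42678307,  1.55146074,  0.22080102,
        1.13827419, -0.2102853 ]), 'joint_velocities': array([ 0.00099579, -0.0001733 , -0.00075573,  0.00280732,  0.00102968,
       -0.00011512,  0.00039409]), 'effort': array([-5.31615169e-04, -5.66596735e+01, -5.81644222e+00, -2.79123867e+01,
       -6.86324621e-02,  3.07871983e-02,  1.80851184e-04]), 'tool_pos': array([0.20046374, 0.6175445 , 0.20847088]), 'ee_rot': array([-4.90756106e-01, -3.10265042e+00,  2.98818537e-03]), 'force': array([-0.00537584,  0.15481876,  0.71353456]), 'moment': array([-0.00988688, -0.02045561, -0.02205007]), 'width': 1.0006655316983282}
scene {'mtx': array([[519.8818979 ,   0.        , 316.41148806],
       [  0.        , 519.8818979 , 195.01518363],
       [  0.        ,   0.        ,   1.        ]]), 'world_from_camera': array([[-0.58979484, -0.46393991,  0.66098549,  1.43554094],
       [ 0.80739093, -0.35517329,  0.47113885,  0.69711259],
       [ 0.01618427,  0.81154895,  0.58406025,  0.91407743],
       [ 0.        ,  0.        ,  0.        ,  1.        ]])}
top {'mtx': array([[469.89958348,   0.        , 325.7218921 ],
       [  0.        , 469.89958348, 201.18678302],
       [  0.        ,   0.        ,   1.        ]]), 'world_from_camera': array([[ 3.19116498e-03,  9.98123871e-01, -6.11437164e-02,
         3.30691091e-01],
       [-9.99902447e-01,  2.35344394e-03, -1.37679739e-02,
         5.61453322e-04],
       [-1.35982451e-02,  6.11816876e-02,  9.98034012e-01,
         1.41422685e+00],
       [ 0.00000000e+00,  0.00000000e+00,  0.00000000e+00,
         1.00000000e+00]])}
```

View pics/scene0.png

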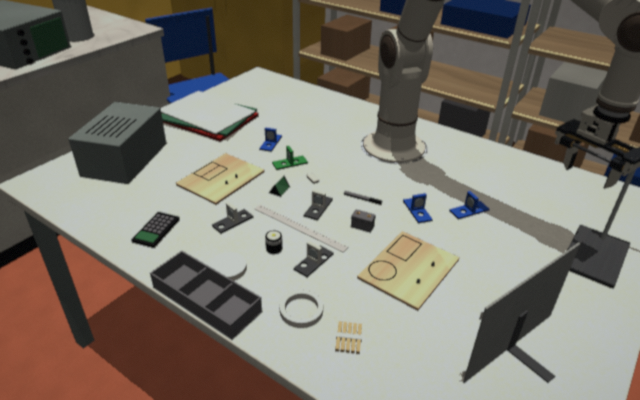

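View pics/top0.png

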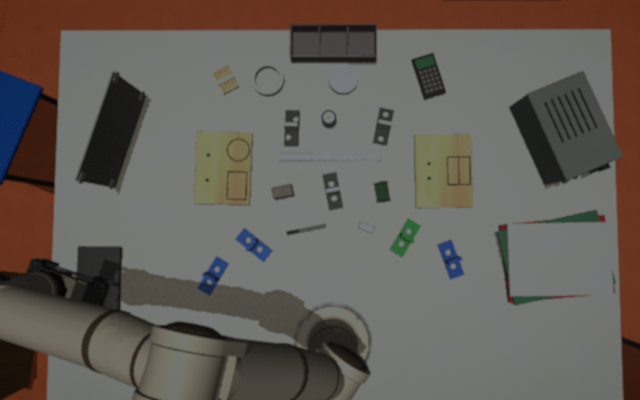

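```bash
cat > h.py <<'E'
from bench import *
import numpy as np, cv2
from scipy.spatial.transform import Rotation as R
C={n:camera_info(n) for n in("scene","top")}
def pw(uv,z,n="top"):
    K=C[n]["mtx"];T=C[n]["world_from_camera"]
    uv=np.atleast_2d(np.asarray(uv,float))
    d=np.c_[(uv[:,0]-K[0,2])/K[0,0],-(uv[:,1]-K[1,2])/K[1,1],-np.ones(len(uv))]@T[:3,:3].T
    return T[:3,3]+d*((z-T[2,3])/d[:,2])[:,None]
def wp(P,n="top"):
    K=C[n]["mtx"];T=C[n]["world_from_camera"]
    q=(np.atleast_2d(P)-T[:3,3])@T[:3,:3]
    return np.c_[K[0,0]*q[:,0]/-q[:,2]+K[0,2],K[1,1]*-q[:,1]/-q[:,2]+K[1,2]]
def cloud(d,n="top"):
    K=C[n]["mtx"];T=C[n]["world_from_camera"]
    v,u=np.mgrid[:400,:640]
    P=np.stack([(u-K[0,2])/K[0,0]*d,-(v-K[1,2])/K[1,1]*d,-d],-1)
    return P@T[:3,:3].T+T[:3,3]
def ortho(img,z,x0,x1,y0,y1,s,n="top"):
    "up = +x, left=+y, s px per m"
    H=int((x1-x0)*s);W=int((y1-y0)*s)
    v,u=np.mgrid[:H,:W]
    P=np.c_[(x1-v/s).ravel(),(y1-u/s).ravel(),np.full(H*W,z)]
    uv=wp(P,n).astype(np.float32)
    return cv2.remap(img,uv[:,0].reshape(H,W),uv[:,1].reshape(H,W),cv2.INTER_CUBIC)
E
python3 - <<'E'
from h import *
for n in("top","scene"):
    p,d=camera(n); np.save(f"{n}_d.npy",d); cv2.imwrite(f"{n}.png",p)
    if n=="top":
        c=p[90:290,180:480]; cv2.imwrite("pics/tc.png",cv2.convertScaleAbs(cv2.resize(c,(800,533),interpolation=cv2.INTER_CUBIC),alpha=1.5))
    for k in ["board_close","board_wide","stand_close_mid","stand_wide_mid","stand_slant_mid","prism_mid","lamp_mid","battery_mid"]:
        r_=cut_out(k,n)
        print(n,k,[(round(x["score"],2),np.round(x["uv"],1).tolist(),int(x["pixels"].sum()), np.round(pw(x["uv"],0.02,n)[0,:2],3).tolist()) for x in r_[:4]])
print(readout.get_obs()["time"])
E
```

```text
top board_close [(0.94, [441.1, 172.7], 4238, [0.502, -0.323])]
top board_wide [(0.88, [223.1, 166.6], 4155, [0.519, 0.328]), (0.24, [281.2, 192.8], 273, [0.441, 0.153])]
top stand_close_mid [(0.97, [332.8, 194.8], 460, [0.435, -0.001]), (0.88, [214.0, 276.9], 526, [0.191, 0.349]), (0.86, [405.7, 236.9], 537, [0.311, -0.217]), (0.84, [253.7, 245.5], 490, [0.284, 0.233])]
top stand_wide_mid [(0.75, [382.8, 127.2], 440, [0.639, -0.151])]
top stand_slant_mid [(0.91, [294.4, 130.1], 443, [0.63, 0.115]), (0.7, [222.7, 167.2], 4058, [0.517, 0.329]), (0.2, [442.9, 169.8], 4271, [0.51, -0.329])]
top prism_mid [(0.65, [384.8, 193.7], 266, [0.439, -0.156])]
top lamp_mid [(0.53, [330.2, 116.9], 235, [0.67, 0.007])]
top battery_mid [(0.72, [280.7, 191.2], 241, [0.446, 0.154])]
scene board_close [(0.61, [217.9, 175.8], 2347, [0.527, -0.326])]
scene board_wide [(0.76, [409.2, 270.6], 4374, [0.542, 0.345])]
scene stand_close_mid [(0.93, [315.1, 204.4], 487, [0.463, 0.0]), (0.9, [290.7, 161.3], 411, [0.324, -0.2]), (0.86, [269.4, 137.7], 338, [0.248, -0.354]), (0.79, [421.0, 207.4], 506, [0.291, 0.25])]
scene stand_wide_mid [(0.94, [230.4, 218.5], 562, [0.658, -0.147])]
scene stand_slant_mid [(0.68, [309.5, 257.0], 684, [0.651, 0.12])]
scene prism_mid [(0.47, [276.6, 187.5], 226, [0.465, -0.142])]
scene lamp_mid [(0.9, [271.4, 241.7], 366, [0.664, 0.006])]
scene battery_mid [(0.62, [365.0, 220.6], 417, [0.44, 0.154])]
1.0
```

View pics/tc.png

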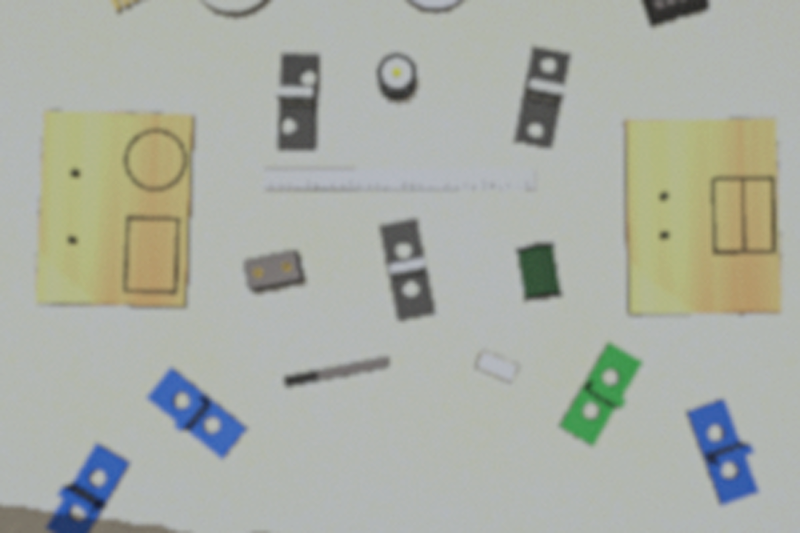

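```bash
python3 - <<'E'
from h import *
p=cv2.imread("top.png"); d=np.load("top_d.npy"); P=cloud(d)
print("table z",np.median(P[150:200,395:410,2]),P[150:200,395:410,2].std(), "board z",np.median(P[190:200,425:440,2]),np.median(P[190:200,200:215,2]))
S=1500
objs=dict(close=(.435,-.001,.008),wide=(.639,-.151,.008),slant=(.63,.115,.008),prism=(.439,-.156,.019),lamp=(.66,.007,.048),batt=(.441,.153,.044))
tiles=[]
for k,(x,y,z) in objs.items():
    o=ortho(p,z,x-.08,x+.08,y-.08,y+.08,S); t=cv2.convertScaleAbs(o,alpha=1.5); cv2.putText(t,k,(5,20),0,.6,(0,0,255),2)
    tiles.append(t)
    g=cv2.cvtColor(o,cv2.COLOR_BGR2GRAY)
    m=(g<95).astype(np.uint8); 
    cs,_=cv2.findContours(m,cv2.RETR_EXTERNAL,cv2.CHAIN_APPROX_NONE); c=max(cs,key=cv2.contourArea)
    (cx,cy),(w,h),a=cv2.minAreaRect(c); bx=cv2.boxPoints(((cx,cy),(w,h),a))
    cv2.polylines(t,[bx.astype(int)],True,(0,255,255),1)
    e=bx[1]-bx[0] if np.linalg.norm(bx[1]-bx[0])>np.linalg.norm(bx[2]-bx[1]) else bx[2]-bx[1]
    print(k,"thr",np.percentile(g,[5,50,95]),"ctr",np.round([x+.08-cy/S,y+.08-cx/S],4),"size",np.round([w/S,h/S],4),"long dir deg (from +x to +y)",np.round(np.degrees(np.arctan2(-e[0],-e[1])),1))
cv2.imwrite("pics/obj.png",np.vstack([np.hstack(tiles[:3]),np.hstack(tiles[3:])]))
E
```

```text
table z -0.0010958544007733106 0.11521843337212563 board z 0.010935106968820163 0.010192931890958157
close thr [ 55. 121. 122.] ctr [ 0.4209 -0.0051] size [0.0558 0.0449] long dir deg (from +x to +y) -168.5
wide thr [ 52. 120. 121.] ctr [ 0.6444 -0.1523] size [0.0461 0.1131] long dir deg (from +x to +y) -11.8
slant thr [ 51. 120. 122.] ctr [0.6393 0.1247] size [0.0476 0.112 ] long dir deg (from +x to +y) -2.0
prism thr [ 48. 121. 122.] ctr [ 0.4458 -0.1463] size [0.0649 0.0427] long dir deg (from +x to +y) -171.1
lamp thr [ 88. 120. 121.] ctr [0.6576 0.0119] size [0.0558 0.0445] long dir deg (from +x to +y) -173.2
batt thr [ 80. 121. 122.] ctr [0.4419 0.146 ] size [0.0408 0.0639] long dir deg (from +x to +y) -77.3Traceback (most recent call last):
  File "<stdin>", line 17, in <module>
    return _nx.concatenate(arrs, 1, dtype=dtype, casting=casting)
           ~~~~~~~~~~~~~~~^^^^^^^^^^^^^^^^^^^^^^^^^^^^^^^^^^^^^^^
ValueError: all the input array dimensions except for the concatenation axis must match exactly, but along dimension 0, the array at index 0 has size 240 and the array at index 1 has size 239
```

```bash
cat >> h.py <<'E'
from scipy.optimize import minimize
def box(x,y,z0,z1): return np.array([[a*x/2,b*y/2,c] for a in(-1,1) for b in(-1,1) for c in(z0,z1)])
_t=np.linspace(0,2*np.pi,40)
M=dict(stand=[box(.044,.11,0,.008),box(.04,.01,.008,.058)],
 prism=[np.array([[a,b,0] for a in(-.022,.022) for b in(-.03,.03)]+[[0,b,.038] for b in(-.03,.03)])],
 battery=[box(.034,.06,0,.044)],
 lamp=[np.array([[.022*np.cos(t),.022*np.sin(t),z] for t in _t for z in(0,.048)])],
 board=[box(.17,.22,0,.012)])
def sil(m,q,n,roi,S=8,z0=0):
    u0,v0,u1,v1=roi
    im=np.zeros(((v1-v0)*S,(u1-u0)*S),np.uint8)
    c,s=np.cos(q[2]),np.sin(q[2]);Rz=np.array([[c,-s,0],[s,c,0],[0,0,1]])
    for b in M[m]:
        uv=wp(b@Rz.T+[q[0],q[1],z0],n)
        uv=((uv-[u0,v0]+.5)*S-.5)
        h=cv2.convexHull(uv.astype(np.float32))
        cv2.fillPoly(im,[np.round(h*16).astype(np.int32)],255,shift=4)
    return cv2.resize(im,(u1-u0,v1-v0),interpolation=cv2.INTER_AREA)/255.
def fit(m,masks,q0,z0=0):
    "masks: {cam: bool}"
    R_={}
    for n,k in masks.items():
        v,u=np.nonzero(k);R_[n]=(max(u.min()-8,0),max(v.min()-8,0),min(u.max()+9,640),min(v.max()+9,400))
    def f(q):
        return sum(((sil(m,q,n,R_[n],z0=z0)-k[R_[n][1]:R_[n][3],R_[n][0]:R_[n][2]])**2).sum()/k.sum() for n,k in masks.items())
    best=None
    for da in (-.3,0,.3):
        s=np.array([[0,0,0],[.012,0,0],[0,.012,0],[0,0,.25]])+np.array(q0)+[0,0,da]
        o=minimize(f,np.array(q0)+[0,0,da],method="Nelder-Mead",options=dict(initial_simplex=s,xatol=1e-5,fatol=1e-5,maxiter=250))
        if best is None or o.fun<best.fun: best=o
    return best.x,best.fun
E
cat > est.py <<'E'
from h import *
objs={"stand_close_mid":("stand",.435,-.001,.15),"stand_wide_mid":("stand",.64,-.15,-.2),"stand_slant_mid":("stand",.63,.118,0),
"prism_mid":("prism",.439,-.152,.1),"lamp_mid":("lamp",.66,.006,0),"battery_mid":("battery",.441,.152,-1.37),"board_close":("board",.502,-.325,np.pi/2),"board_wide":("board",.519,.328,np.pi/2)}
import pickle
for n in("top","scene"): camera(n)
out={}
for k,(m,x,y,a) in objs.items():
    mk={}
    for n in("top","scene"):
        L=[e for e in cut_out(k,n) if np.hypot(*(pw(e["uv"],.02,n)[0,:2]-[x,y]))<.07]
        if L: mk[n]=L[0]["pixels"]
    out[k]=mk
    for s in (["top"],["scene"],["top","scene"]):
        if all(n in mk for n in s):
            q,f=fit(m,{n:mk[n] for n in s},(x,y,a)); print(k,s,np.round(q,4),round(f,3))
pickle.dump(out,open("masks.pkl","wb"))
E
python3 est.py
```

```text
stand_close_mid ['top'] [4.4800e-01 6.0000e-04 1.7804e+00] 0.091
stand_close_mid ['scene'] [ 0.4505  0.002  -1.3609] 0.059
stand_close_mid ['top', 'scene'] [4.4860e-01 1.0000e-03 1.7861e+00] 0.163
stand_wide_mid ['top'] [ 0.6459 -0.1517  1.3659] 0.063
stand_wide_mid ['scene'] [ 0.6483 -0.15   -1.7567] 0.027
stand_wide_mid ['top', 'scene'] [ 0.6471 -0.1512  1.37  ] 0.115
stand_slant_mid ['top'] [ 0.6342  0.0933 -0.1379] 0.851
stand_slant_mid ['scene'] [0.6431 0.1282 1.5219] 0.07
stand_slant_mid ['top', 'scene'] [0.6407 0.1258 1.5452] 0.238
prism_mid ['top'] [ 0.4457 -0.1478 -1.4299] 0.043
prism_mid ['scene'] [ 0.4498 -0.1467 -1.3829] 0.044
prism_mid ['top', 'scene'] [ 0.4468 -0.1477  1.7544] 0.153
lamp_mid ['top'] [ 0.665   0.0123 -0.0327] 0.112
lamp_mid ['scene'] [ 0.6668  0.0157 -0.4668] 0.03
lamp_mid ['top', 'scene'] [ 0.6654  0.0137 -0.156 ] 0.191
battery_mid ['top'] [0.4437 0.1488 0.2284] 0.043
battery_mid ['scene'] [ 0.4476  0.1519 -2.7534] 0.094
battery_mid ['top', 'scene'] [ 0.4444  0.1491 -2.9114] 0.183
board_close ['top'] [ 0.5096 -0.3308  1.5822] 0.014
board_close ['scene'] [ 0.513  -0.3291  1.5842] 0.023
board_close ['top', 'scene'] [ 0.5107 -0.3303  1.5882] 0.048
board_wide ['scene'] [0.5186 0.3329 1.5516] 0.025
```

```bash
cat >> h.py <<'E'
def ori(phi):
    t=(phi+np.pi/2)/2
    return np.pi*np.array([np.cos(t),np.sin(t),0])
def best_ori(p,phi):
    c=[]
    j=readout.get_obs()["joints"]
    for k in(0,1):
        q=kinematics.inverse_kinematics(list(p),ori(phi+k*np.pi))
        if q is not None: c.append((np.abs(np.array(q)-j).max(),k,np.round(q,2)))
    c.sort(key=lambda e:e[0])
    return c
E
python3 - <<'E'
from h import *
p=cv2.imread("top.png");ps=cv2.imread("scene.png")
for nm,g in dict(close=(.51,-.33,1.58),wide=(.52,.333,1.555)).items():
    for n,im in(("top",p),("scene",ps)):
        hsv=cv2.cvtColor(im,cv2.COLOR_BGR2HSV)
        m=((hsv[...,0]>12)&(hsv[...,0]<32)&(hsv[...,1]>60)).astype(np.uint8)
        m=cv2.morphologyEx(m,cv2.MORPH_CLOSE,np.ones((7,7)))
        nn,l,st,_=cv2.connectedComponentsWithStats(m)
        c=wp([[*g[:2],.012]],n)[0].astype(int); k=l==l[c[1],c[0]]
        q,f=fit("board",{n:k},g); print(nm,n,k.sum(),np.round(q,4),round(f,3))
    o=ortho(p,.012,g[0]-.13,g[0]+.13,g[1]-.13,g[1]+.13,1500)
    cv2.imwrite(f"pics/b_{nm}.png",cv2.convertScaleAbs(o,alpha=1.5))
B=best_ori
for a in [((.665,.013,.1),0),((.665,.013,.03),1.57),((.444,.149,.1),.23),((.444,.149,.02),1.8),((.57,.285,.1),1.57),((.57,.285,.1),0),((.46,.285,.03),1.57),((.46,.285,.03),0),((.52,.37,.1),0),((.65,-.151,.05),-.2),((.45,.001,.05),.2),((.51,-.285,.06),0),((.51,-.375,.04),0),((.447,-.147,.02),.18)]:
    print(a,[(round(e[0],2),e[1],e[2].tolist()) for e in B(*a)])
E
```

```text
close top 3476 [ 0.5081 -0.3317  1.5956] 0.206
close scene 2148 [ 0.5079 -0.333   1.5866] 0.115
wide top 3220 [0.5164 0.3324 1.5532] 0.276
wide scene 3815 [0.5143 0.3314 1.5519] 0.157
((0.665, 0.013, 0.1), 0) [(np.float64(0.85), 0, [-0.14, 0.61, 0.11, 1.61, -0.08, 0.93, 0.0]), (np.float64(2.22), 1, [-0.82, 1.1, 1.35, 1.63, -1.1, 1.34, -2.43])]
((0.665, 0.013, 0.03), 1.57) [(np.float64(1.22), 1, [-0.26, 0.71, 0.29, 1.65, -0.26, 0.82, -1.43]), (np.float64(1.58), 0, [0.09, 0.71, -0.21, 1.63, 0.19, 0.83, 1.37])]
((0.444, 0.149, 0.1), 0.23) [(np.float64(0.66), 0, [-0.34, 0.3, -0.05, 2.1, 0.02, 0.74, -0.17]), (np.float64(2.23), 1, [-1.38, 0.77, 1.36, 2.13, -0.9, 1.04, -2.44])]
((0.444, 0.149, 0.02), 1.8) [(np.float64(1.38), 1, [-0.53, 0.46, 0.17, 2.14, -0.15, 0.55, -1.59]), (np.float64(1.39), 0, [-0.11, 0.47, -0.32, 2.13, 0.26, 0.58, 1.18])]
((0.57, 0.285, 0.1), 1.57) [(np.float64(1.09), 0, [-0.25, 0.59, -0.35, 1.67, 0.24, 0.92, 0.88]), (np.float64(1.74), 1, [-0.68, 0.57, 0.24, 1.69, -0.17, 0.9, -1.95])]
((0.57, 0.285, 0.1), 0) [(np.float64(0.56), 0, [-0.44, 0.56, -0.09, 1.68, 0.06, 0.9, -
[... 691 characters left out ...]
56, 1.2, 1.35, 1.65, -1.21, 1.33, -2.34])]
((0.45, 0.001, 0.05), 0.2) [(np.float64(0.88), 0, [-0.11, 0.37, 0.06, 2.17, -0.04, 0.6, 0.17]), (np.float64(1.79), 1, [-1.05, 0.91, 1.35, 2.2, -1.1, 1.05, -2.0])]
((0.51, -0.285, 0.06), 0) [(np.float64(1.05), 0, [0.05, 0.6, 0.54, 1.86, -0.41, 0.8, 0.81]), (np.float64(1.71), 1, [-0.31, 0.88, 1.13, 1.87, -0.93, 1.04, -1.92])]
((0.51, -0.375, 0.04), 0) [(np.float64(1.23), 0, [0.14, 0.73, 0.63, 1.74, -0.54, 0.86, 1.02]), (np.float64(1.59), 1, [-0.13, 0.99, 1.13, 1.75, -1.01, 1.1, -1.8])]
((0.447, -0.147, 0.02), 0.18) [(np.float64(0.95), 0, [-0.07, 0.48, 0.39, 2.14, -0.33, 0.57, 0.74]), (np.float64(1.58), 1, [-0.6, 0.81, 1.13, 2.16, -1.02, 0.88, -1.79])]
```

View pics/b_close.png

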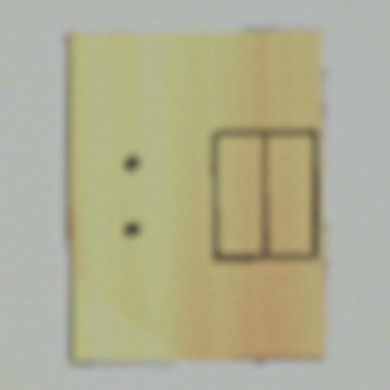

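View pics/b_wide.png

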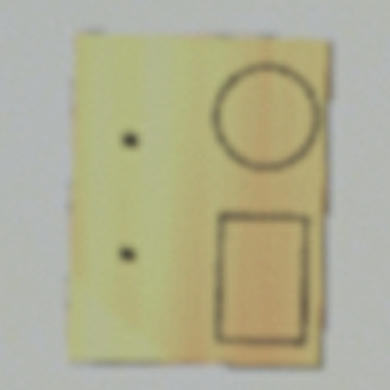

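```bash
cat >> h.py <<'E'
BC=np.array([.5093,-.3318,1.58]); BW=np.array([.5171,.3317,1.55])   # top-camera frame
OFF=np.array([.001,.0015])
def bp(B,x,y):
    c,s=np.cos(B[2]),np.sin(B[2]); return B[:2]+[c*x-s*y,s*x+c*y]
ZT=.2
def st(m=""):
    o=readout.get_obs(); print(m,"t",round(o["time"],2),"tcp",np.round(o["tool_pos"],4),"F",np.round(o["force"],1),"w",round(o["width"]*92,1))
    return o
def pick(xy,phi,z,newtons=25,k=0,zt=ZT,opening=1.0):
    O=ori(phi+k*np.pi)
    r.goto([*xy,zt],O)
    fingers.set_gripper(opening)
    r.servo_line([*xy,z+.03],rate=.3); 
    c=r.servo_line([*xy,z],rate=.1,until_force=15); st(f"down hit={c}")
    fingers.set_gripper(0.0,newtons); st("grip")
    r.servo_line([*xy,z+.06],rate=.15); r.servo_line([*xy,zt],rate=.3); st("up")
def place(xy,phi,z,k=0,zt=ZT,opening=None):
    O=ori(phi+k*np.pi)
    r.goto([*xy,zt],O)
    r.servo_line([*xy,z+.03],rate=.3)
    c=r.servo_line([*xy,z-.003],rate=.05,until_force=6); st(f"place hit={c}")
    w=readout.get_obs()["width"]
    fingers.set_gripper(min(1,w+.2) if opening is None else opening); st("rel")
    r.servo_line([*xy,zt],rate=.3)
E
python3 - <<'E'
from h import *
pick((.666,.0138),0,.028)
place(bp(BW,-.045,-.056)+OFF,0,.041)
st()
for n in("top","scene"):
    p,d=camera(n); cv2.imwrite(f"pics/a_{n}.png",p if n=="scene" else cv2.resize(p[90:290,180:480],(800,533)))
    for e in cut_out("lamp_mid",n)[:2]:
        q,f=fit("lamp",{n:e["pixels"]},(.572,.286,0),z0=.012); print(n,e["score"],np.round(q,4),round(f,3))
print(bp(BW,-.045,-.056)+OFF)
E
```

```text
down hit=False t 5.88 tcp [0.666  0.0138 0.0281] F [0.5 0.6 0.2] w 92.0
grip t 6.73 tcp [0.6657 0.0138 0.028 ] F [-1.2 -0.5  1.1] w 42.3
up t 7.81 tcp [0.6656 0.0138 0.1995] F [ 0.1  0.  -1.8] w 42.2
place hit=True t 10.12 tcp [0.5726 0.287  0.0388] F [-0.1  0.6  2.5] w 42.7
rel t 10.67 tcp [0.5718 0.2863 0.0386] F [-0.9 -0.1 -0.2] w 61.0
 t 11.36 tcp [0.573  0.287  0.2004] F [ 0.5  0.3 -1. ] w 61.2
top 0.69 [0.5717 0.2857 0.3728] 0.112
top 0.44 [ 0.572  0.286 -0.3  ] 1.0
scene 0.88 [0.5745 0.2874 0.4678] 0.026
[0.57315212 0.28704522]
```

View pics/a_top.png

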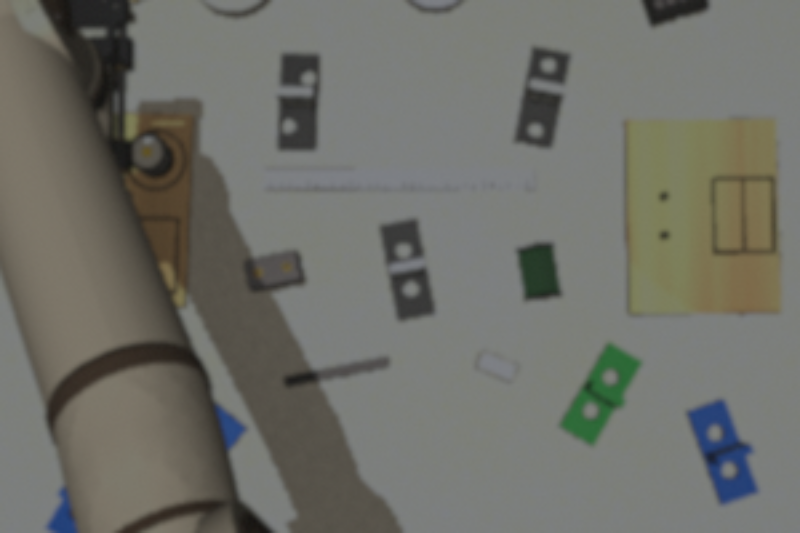

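View pics/a_scene.png

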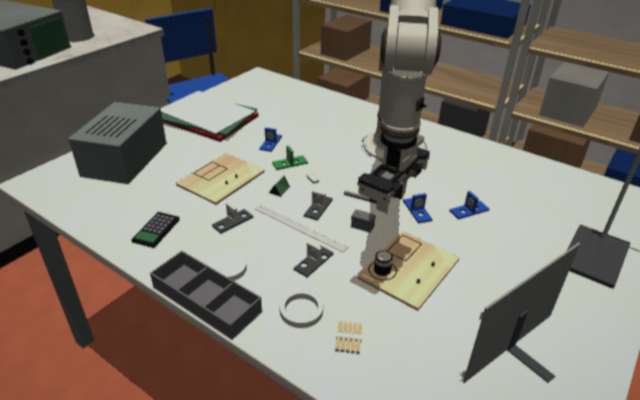

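The lamp sits centred in its circle: at (150,152) in the top crop, and at (383,262) in the scene picture. The camera/robot offset also agrees with my estimate. Battery box and prism next.

```bash
python3 - <<'E'
from h import *
pick((.4457,.1503),.23,.026)
place(bp(BW,-.045,.052)+OFF,1.55,.039)
pick((.4478,-.1472),.183,.021,opening=.9)
place(bp(BC,-.045,0)+OFF,.01,.034)
r.goto([.45,.05,.35],ori(0))
st()
for n in("top","scene"):
    p,d=camera(n); cv2.imwrite(f"pics/b_{n}.png",p if n=="scene" else cv2.convertScaleAbs(cv2.resize(p[90:290,180:480],(800,533),interpolation=cv2.INTER_CUBIC),alpha=1.5))
    for k,m,g in(("battery_mid","battery",(*bp(BW,-.045,.052),1.55)),("prism_mid","prism",(*bp(BC,-.045,0),1.58))):
      for e in cut_out(k,n)[:1]:
        q,f=fit(m,{n:e["pixels"]},g,z0=.012); print(n,k,e["score"],np.round(q,4),round(f,3),"want",np.round(g[:2]+OFF,4))
E
```

```text
down hit=False t 14.12 tcp [0.4464 0.1506 0.0269] F [-0.5 -0.5  0.4] w 92.0
grip t 15.51 tcp [0.4443 0.1497 0.0282] F [-11.8  -4.   34.2] w 17.5
up t 16.59 tcp [0.4454 0.1502 0.1995] F [ 0. -0. -1.] w 0.0
place hit=False t 18.96 tcp [0.4652 0.2894 0.0359] F [-0.1  0.4  0.4] w 0.7
rel t 19.51 tcp [0.4652 0.2893 0.0361] F [ 0.4 -0.3 -0.1] w 19.0
down hit=False t 24.03 tcp [ 0.4485 -0.1474  0.0219] F [-0.6 -0.2 -0. ] w 82.6
grip t 25.36 tcp [ 0.4478 -0.1472  0.021 ] F [ 0.3  0.1 -0.1] w 0.8
up t 26.46 tcp [ 0.4476 -0.147   0.1996] F [ 0.2  0.2 -0. ] w 0.2
place hit=False t 28.81 tcp [ 0.5107 -0.3755  0.0309] F [ 0.5  0.1 -0. ] w 0.5
rel t 29.36 tcp [ 0.5107 -0.3753  0.0311] F [ 0.3 -0.1 -0.5] w 19.0
 t 31.74 tcp [0.4502 0.049  0.3495] F [ 0.4 -0.6  1.3] w 19.0
top prism_mid 0.64 [ 0.5097 -0.3768  1.28  ] 1.0 want [ 0.5107 -0.3753]
scene battery_mid 0.82 [0.4642 0.2878 1.25  ] 1.0 want [0.4652 0.2893]
scene prism_mid 0.7 [ 0.5097 -0.3768  1.28  ] 1.0 want [ 0.5107 -0.3753]
```

View pics/b_top.png

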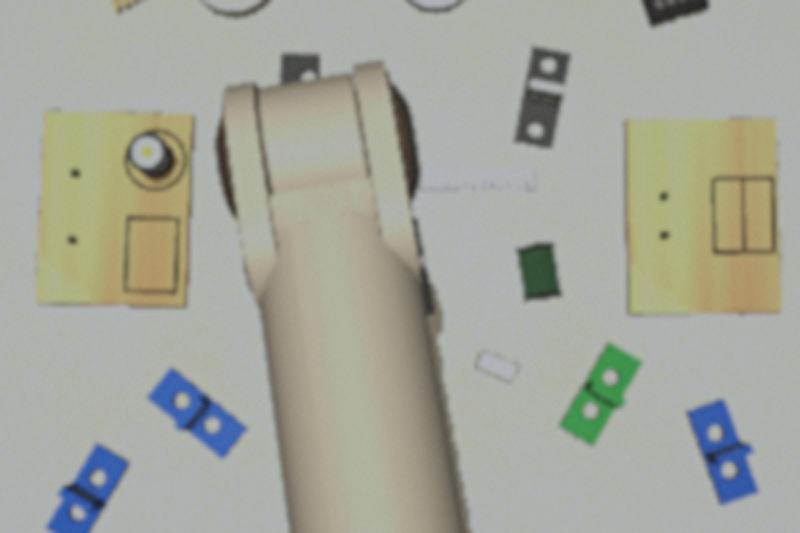

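View pics/b_scene.png

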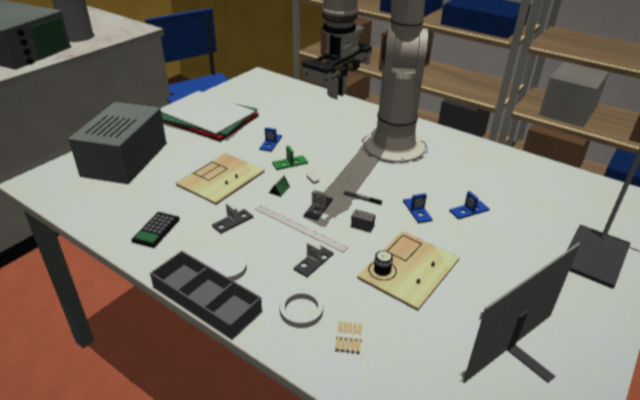

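Both grasps missed: the widths closed to about 0, and the battery at (363,220) and prism at (279,186) in the scene picture look little moved. I'll see how they stand now before trying again.

```bash
python3 - <<'E'
from h import *
r.goto([.3,.55,.3],ori(1.2)); st()
print(readout.get_obs()["ee_rot"],ori(1.2))
for n in("top","scene"):
    p,d=camera(n); cv2.imwrite(f"{n}.png",p); np.save(f"{n}_d.npy",d)
    for k,m,g in(("battery_mid","battery",(.4437,.1488,.23)),("prism_mid","prism",(.4457,-.1478,1.754))):
      for e in cut_out(k,n)[:1]:
        q,f=fit(m,{n:e["pixels"]},g); print(n,k,e["score"],np.round(q,4),round(f,3))
t=cv2.imread("top.png");s=cv2.imread("scene.png")
a=cv2.resize(t[165:215,255:405],(800,267),interpolation=cv2.INTER_CUBIC)
b=cv2.resize(s[160:250,250:400],(500,300),interpolation=cv2.INTER_CUBIC)
b=cv2.copyMakeBorder(b,0,0,0,300,0)
cv2.imwrite("pics/c.png",cv2.convertScaleAbs(np.vstack([a,b]),alpha=1.5))
P=cloud(np.load("top_d.npy")); np.set_printoptions(linewidth=200)
print(np.round(P[183:202,374:392:2,2]*1000).astype(int))
print(np.round(P[180:204,268:298:2,2]*1000).astype(int))
E
```

```text
t 33.94 tcp [0.3021 0.5487 0.3005] F [ 1.1 -1.4  0. ] w 18.8
[5.84206623e-01 3.08537110e+00 2.52353098e-04] [0.57911456 3.08775497 0.        ]
top battery_mid 0.58 [0.4452 0.1501 0.251 ] 0.061
top prism_mid 0.79 [ 0.4445 -0.1476  1.7332] 0.048
scene battery_mid 0.96 [0.447  0.1501 0.2995] 0.078
scene prism_mid 0.46 [ 0.4483 -0.147   1.7576] 0.084
[[   7   14   22   31   34   21    2    2    2]
 [   3    8   17   28   34   24    6    0   -1]
 [   5   13   23   27   32   21    8    0    1]
 [   4    9   20   23   32   25   10    2   -7]
 [   2    9   19   26   35   19   12   -1    4]
 [  -2    5   14   27   40   21   13   -1   -3]
 [   1    4   16   27   39   27   11   -2   -4]
 [  -3    5   22   20   38   27    8    3   -3]
 [  -4    6   17   25   30   28   15    3   -4]
 [  -4    5   21   27   30   27   17    6   -2]
 [   4    7    7   21   28   30   18    3    1]
 [   3    3   13   26   27   31   19   -1   -1]
 [  -1    7   14   22   32   30   19   10    2]
 [   0    2   13   20   26   33   21    7   -4]
 [  -2    3    8   20   31   33   20    7    0]
 [  -3    3   13   20   28   30
[... 1334 characters left out ...]
  -1   -7   37   47   46   40   42   44   43   42   42   36   32   -2    0]
 [  -3   -2   -7   43   49   41   41   46   45   40   25   11   -7   -1    3]
 [  -7   -1   -1   39   43   44   38   33   25    5   -3   -1    0   -3   -4]
 [  -3   -6   -8   44   40   32   12    7   -3   -3   -1 1414   -3   -1   -2]
 [  -1    0   -1   20   13   -2   -5   -2   -1    2    2   -3    1    0    0]
 [  -1    5   -3   -1   -2   -4   -2   -4    3   -3    1    0   -4   -1   -4]
 [  -1   -2   -1    4   -2   -1   -2   -2   -6   -2    0   -1    0   -4    4]
 [   0   -1   -2   -5   -3   -6    0   -3    0   -7    2   -1   -3    5   -1]
 [  -3   -4    1   -3    1   -1   -2    6   -1   -4   -3    5   -3    3   -7]]
```

View pics/c.png

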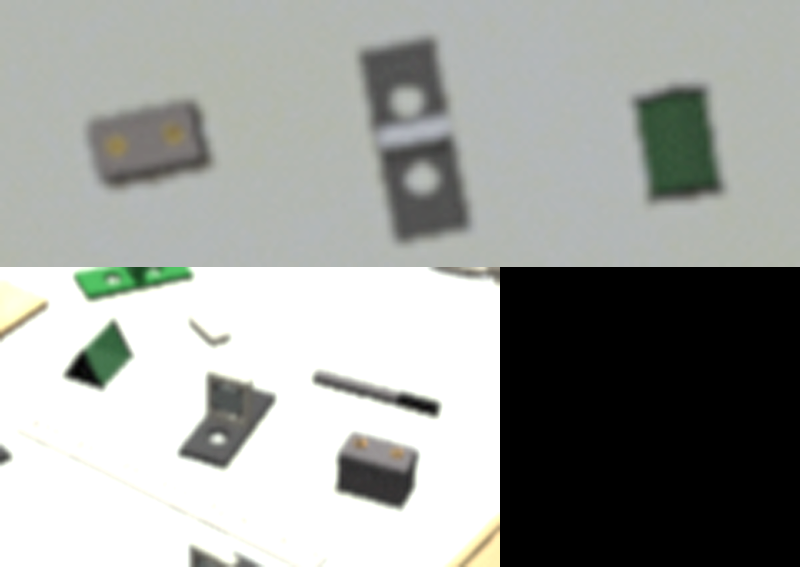

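```bash
python3 - <<'E'
from h import *
xy=(.4465,.1505)
r.goto([*xy,.15],ori(.25)); fingers.set_gripper(1.0)
r.servo_line([*xy,.028],rate=.2); o=st(); print(o["ee_rot"],ori(.25))
ims=[]
def snap():
    for n in("scene","top"):
        p,_=camera(n); c=wp([[*xy,.03]],n)[0].astype(int); c=np.clip(c,40,None)
        ims.append(cv2.resize(p[c[1]-35:c[1]+35,c[0]-45:c[0]+45],(400,300),interpolation=cv2.INTER_CUBIC))
snap()
fingers.set_gripper(.42,25); st()
fingers.set_gripper(.30,25); st()
snap()
cv2.imwrite("pics/d.png",np.vstack([np.hstack(ims[:2]),np.hstack(ims[2:])]))
E
```

```text
t 37.88 tcp [0.4471 0.1506 0.0285] F [ 0.8 -0.6 -0.2] w 92.5
[1.92712591e+00 2.48058081e+00 7.88105537e-04] [1.92715142 2.48106667 0.        ]
 t 38.97 tcp [0.4465 0.1505 0.028 ] F [ 0.2 -0.5 -0.4] w 38.8
 t 39.42 tcp [0.4465 0.1505 0.028 ] F [ 0.9 -0.8 -0.2] w 27.6
```

View pics/d.png

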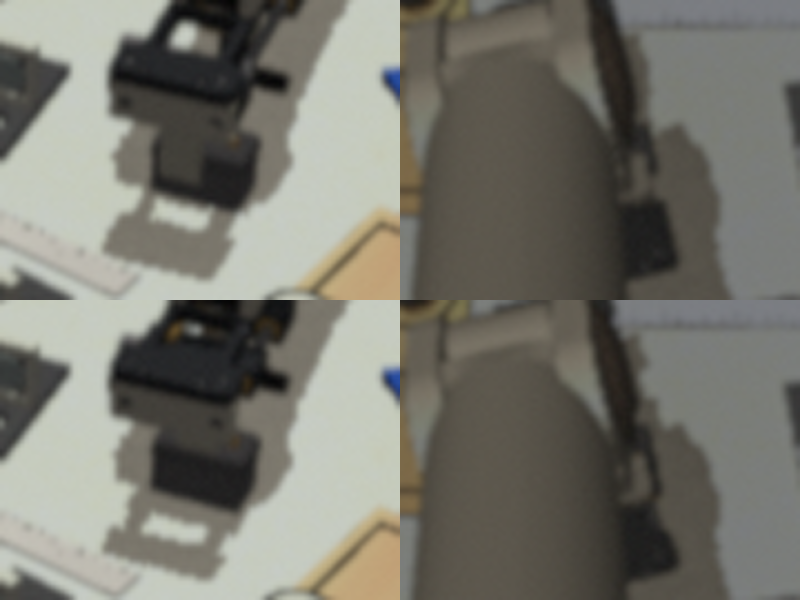

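```bash
python3 - <<'E'
from h import *
fingers.set_gripper(.25,60); st()
fingers.set_gripper(.20,60); st()
xy=(.4465,.1505)
p,_=camera("scene"); c=wp([[*xy,.03]],"scene")[0].astype(int)
a=cv2.resize(p[c[1]-35:c[1]+25,c[0]-45:c[0]+45],(800,533),interpolation=cv2.INTER_CUBIC)
cv2.imwrite("pics/e.png",cv2.convertScaleAbs(a,alpha=1.8))
E
```

```text
t 39.86 tcp [0.4465 0.1505 0.028 ] F [-0.1 -0.7  0.1] w 22.6
 t 40.21 tcp [0.4465 0.1505 0.028 ] F [-0.3  0.3 -0.4] w 18.6
```

View pics/e.png

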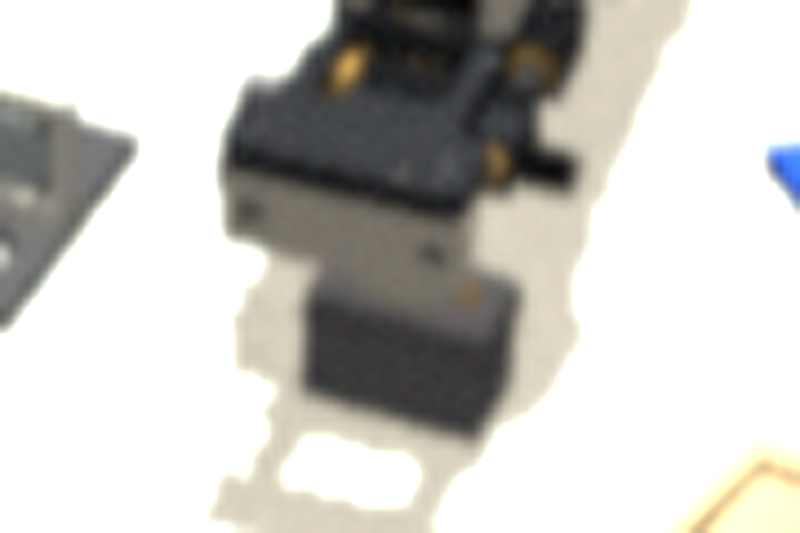

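```bash
python3 - <<'E'
from h import *
o=st()
rot=R.from_rotvec(o["ee_rot"]).as_matrix(); print(np.round(rot,2))
xy=(.4465,.1505)
def draw(p,w,f):
    c=wp([[*xy,.05]],"scene")[0].astype(int); S=6
    u0,v0=c[0]-65,c[1]-60
    a=cv2.resize(p[v0:v0+95,u0:u0+130],None,fx=S,fy=S,interpolation=cv2.INTER_CUBIC); a=cv2.convertScaleAbs(a,alpha=1.5)
    for s,col in((1,(0,0,255)),(-1,(255,0,255))):
        b=np.array([[i*.0095,s*(w/2+j),k] for i in(-1,1) for j in(0,.019) for k in(-.049,.017)])
        uv=(wp(b@rot.T+o["tool_pos"],"scene")-[u0,v0]+.5)*S
        h=cv2.convexHull(uv.astype(np.float32)).astype(int); cv2.polylines(a,[h],True,col,1)
    b=M["battery"][0]; q=(.4465,.1505,.25);Rz=R.from_rotvec([0,0,q[2]]).as_matrix()
    uv=(wp(b@Rz.T+[q[0],q[1],0],"scene")-[u0,v0]+.5)*S
    cv2.polylines(a,[cv2.convexHull(uv.astype(np.float32)).astype(int)],True,(0,255,0),1)
    cv2.imwrite(f,a)
p,_=camera("scene"); draw(p,o["width"]*.092,"pics/f1.png")
fingers.set_gripper(1.0); st()
p,_=camera("scene"); draw(p,.092,"pics/f2.png")
E
```

```text
t 40.26 tcp [0.4465 0.1505 0.028 ] F [-0.1  0.   0. ] w 18.6
[[-0.25  0.97  0.  ]
 [ 0.97  0.25  0.  ]
 [ 0.    0.   -1.  ]]
 t 41.54 tcp [0.4465 0.1505 0.028 ] F [-0.6 -0.7  0.3] w 91.9
```

View pics/f1.png

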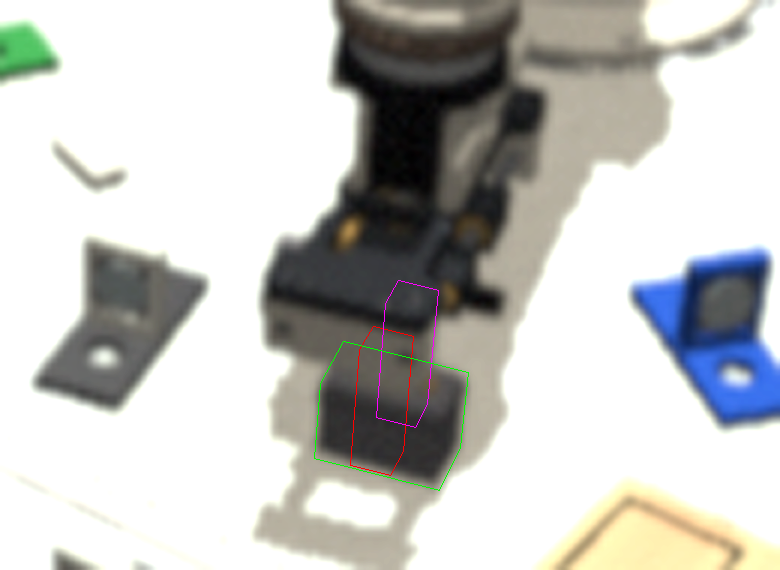

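View pics/f2.png

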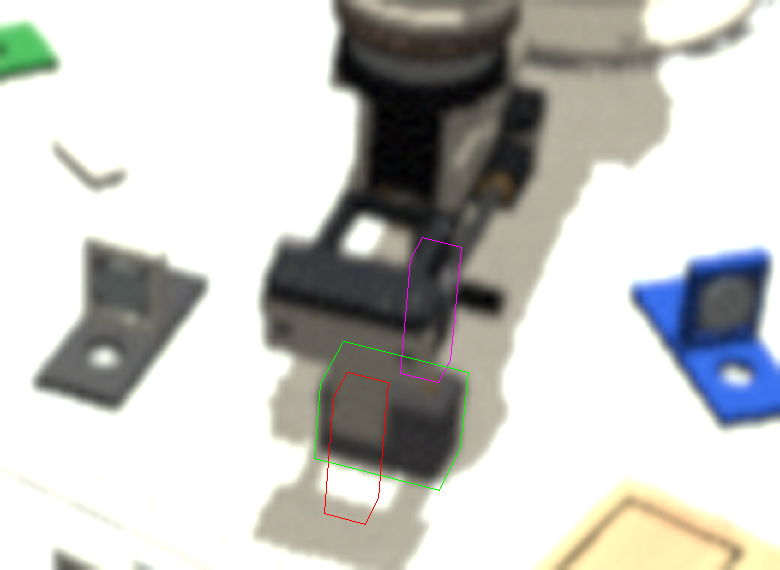

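```bash
python3 - <<'E'
from h import *
r.servo_line([.4465,.1505,.12],rate=.3)
r.goto([.545,-.06,.08],ori(1.57+np.pi)); fingers.set_gripper(0.0,20); st()
r.servo_line([.545,-.06,.025],rate=.2)
h=r.servo_line([.545,-.06,-.03],rate=.03,until_force=4); o=st(f"hit {h}")
p,_=camera("scene"); cv2.imwrite("pics/g.png",cv2.resize(p[150:270,230:390],(800,600),interpolation=cv2.INTER_CUBIC))
r.servo_line([.545,-.06,.08],rate=.2)
E
```

```text
t 44.51 tcp [ 0.545 -0.06   0.08 ] F [0.  0.1 0.7] w 0.7
hit True t 46.17 tcp [ 0.5449 -0.06   -0.0149] F [-1.3  0.   8.6] w 0.7
```

View pics/g.png

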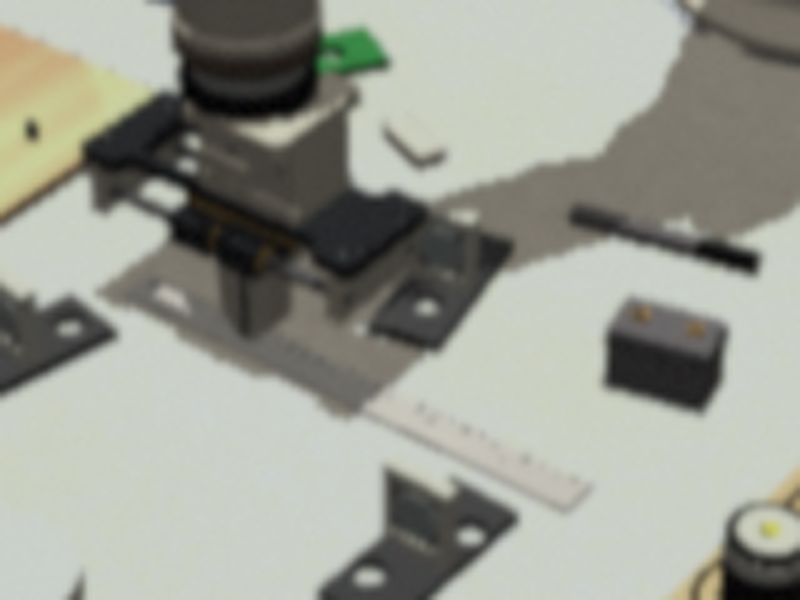

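The probe shows a fault in my tool data. The fingertips touched the table at TCP z = -0.015, where the stated geometry gives +0.017. The tips therefore stand about 32 mm higher than stated. The lamp (48 mm tall) was only just caught by its top, and the fingers passed over the battery and prism. I'll lower every grasp and place height by 32 mm.

```bash
sed -i 's/^def pick/DZ=-.032\ndef pick/; s/^    O=ori(phi+k\*np.pi)$/    O=ori(phi+k*np.pi); z=z+DZ/' h.py; grep -n "DZ" h.py
cat >> h.py <<'E'
def look(items,tag):
    for n in("top","scene"):
        p,d=camera(n); cv2.imwrite(f"{n}.png",p)
        cv2.imwrite(f"pics/{tag}_{n}.png",cv2.resize(p[90:330,170:490],(800,600),interpolation=cv2.INTER_CUBIC) if n=="scene" else cv2.convertScaleAbs(cv2.resize(p[90:290,180:480],(800,533),interpolation=cv2.INTER_CUBIC),alpha=1.5))
        for k,m,g,z0 in items:
            L=[e for e in cut_out(k,n) if np.hypot(*(pw(e["uv"],.03,n)[0,:2]-g[:2]))<.06]
            if L:
                q,f=fit(m,{n:L[0]["pixels"]},g,z0=z0); print(n,k,round(L[0]["score"],2),np.round(q,4),round(f,3))
            else: print(n,k,"none")
E
python3 - <<'E'
from h import *
fingers.set_gripper(1.0)
pick((.4461,.1502),.25,.027)
if readout.get_obs()["width"]>.2:
    T=bp(BW,-.045,.052)+OFF
    place(T,1.55,.040)
    r.goto([.45,0,.35],ori(0))
    p,_=camera("scene"); cv2.imwrite("pics/h.png",cv2.resize(p[90:330,170:490],(800,600)))
E
```

```text
76:DZ=-.032
78:    O=ori(phi+k*np.pi); z=z+DZ
86:    O=ori(phi+k*np.pi); z=z+DZ
down hit=False t 50.73 tcp [ 0.4467  0.1504 -0.0042] F [ 1.1 -0.3  0. ] w 91.6
grip t 51.67 tcp [ 0.4459  0.1501 -0.0051] F [-0.4 -0.4  0.7] w 34.3
up t 52.85 tcp [0.4451 0.15   0.1988] F [-0.5  0.1 -1.9] w 34.2
place hit=True t 55.13 tcp [0.4647 0.2891 0.0065] F [0.1 0.4 3.1] w 34.0
rel t 55.68 tcp [0.464  0.2886 0.0063] F [ 0.4 -0.2  0.4] w 52.6
```

View pics/h.png

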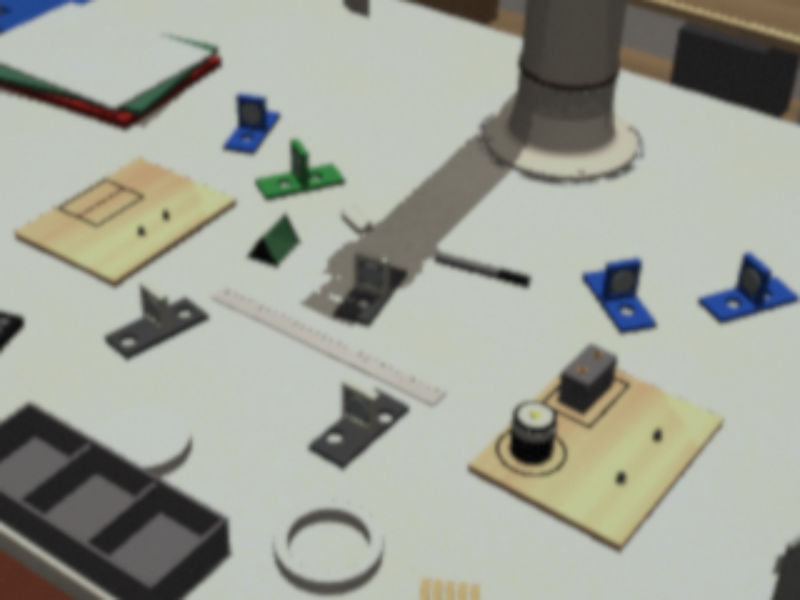

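```bash
python3 - <<'E'
from h import *
pick((.4464,-.1473),.175,.023,opening=.9)
if readout.get_obs()["width"]>.4:
    place(bp(BC,-.045,0)+OFF,.01,.036)
    pick((.4492,.0013),.212,.042,newtons=30,opening=.6)
    T=bp(BC,.045,0)+OFF
    r.goto([*T,.12],ori(.01)); st("over")
    r.hold(.3)
    for n in("top","scene"):
        p,_=camera(n); c=wp([[*T,.07]],n)[0].astype(int)
        cv2.imwrite(f"pics/i_{n}.png",cv2.convertScaleAbs(cv2.resize(p[c[1]-40:c[1]+50,c[0]-60:c[0]+60],(800,600),interpolation=cv2.INTER_CUBIC),alpha=1.4))
E
```

```text
down hit=False t 60.52 tcp [ 0.4469 -0.1474 -0.0084] F [0.  0.1 0.4] w 83.0
grip t 61.02 tcp [ 0.4467 -0.1473 -0.0086] F [-0.8  1.1  4.9] w 59.7
up t 62.22 tcp [ 0.4456 -0.1467  0.1988] F [ 0.   0.2 -1.9] w 59.9
place hit=True t 64.46 tcp [ 0.5104 -0.3749  0.0028] F [ 0.2 -0.2  2.1] w 59.7
rel t 65.0 tcp [ 0.5099 -0.3741  0.0025] F [ 0.6 -0.7 -0.3] w 78.0
down hit=False t 68.97 tcp [0.4498 0.0013 0.0108] F [0.1 0.1 0.4] w 55.1
grip t 69.74 tcp [0.4491 0.0013 0.01  ] F [-1.4 -0.1  0.9] w 9.8
up t 70.88 tcp [0.4485 0.0017 0.1993] F [ 0.2 -0.7 -2.1] w 9.9
over t 72.03 tcp [ 0.5099 -0.2835  0.1191] F [ 0.7  0.4 -1.7] w 9.9
```

View pics/i_scene.png

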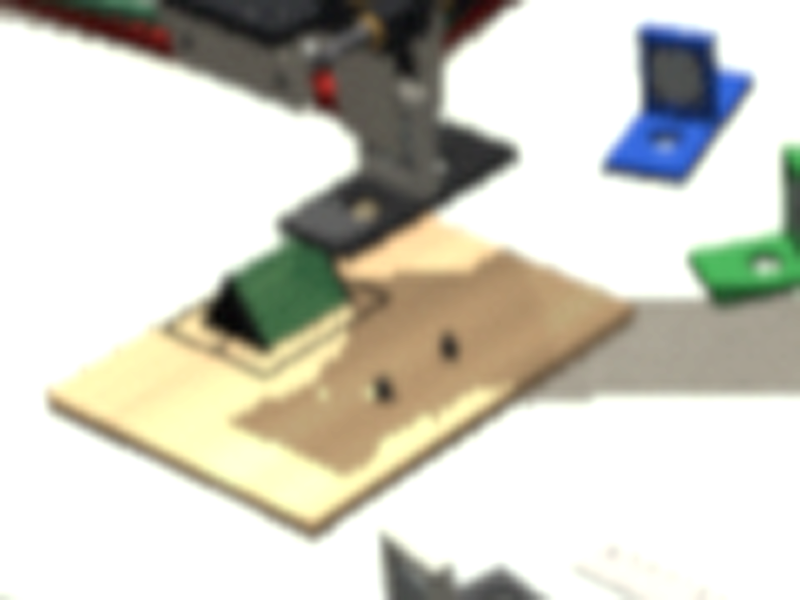

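View pics/i_top.png

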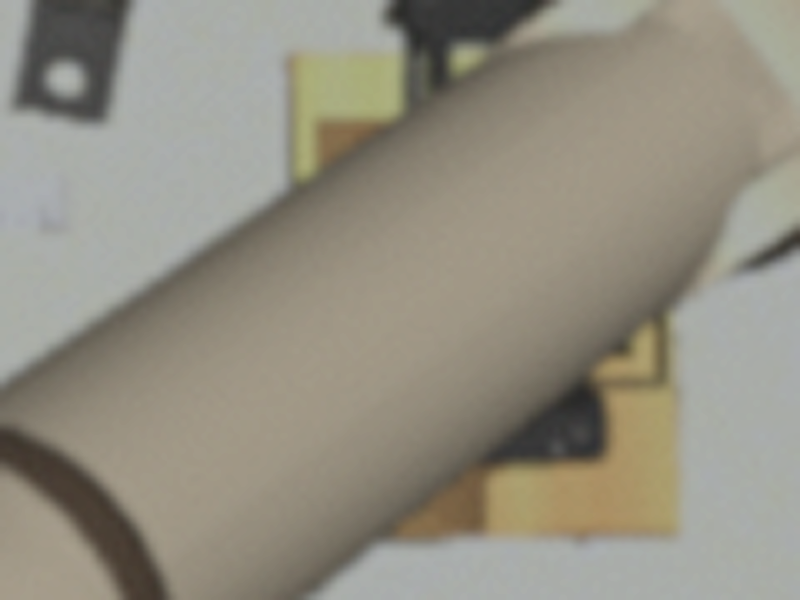

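```bash
cat >> h.py <<'E'
def insert(T,phi,k=0):
    "stand held with TCP .010 above-underside ref; seat TCP z=.022"
    O=ori(phi+k*np.pi)
    r.servo_line([*T,.055],rate=.2,ori=O); r.hold(.2)
    h=r.servo_line([*T,.0185],rate=.03,until_force=4); o=st(f"ins hit={h}")
    return o["tool_pos"][2]
E
python3 - <<'E'
from h import *
T=bp(BC,.045,0)+OFF
z=insert(T,.01)
p,_=camera("scene"); c=wp([[*T,.05]],"scene")[0].astype(int)
cv2.imwrite("pics/j.png",cv2.convertScaleAbs(cv2.resize(p[c[1]-50:c[1]+40,c[0]-60:c[0]+60],(800,600),interpolation=cv2.INTER_CUBIC),alpha=1.4))
E
```

```text
ins hit=True t 74.11 tcp [ 0.5096 -0.2852  0.022 ] F [-0.9  0.5  5.1] w 9.7
```

View pics/j.png

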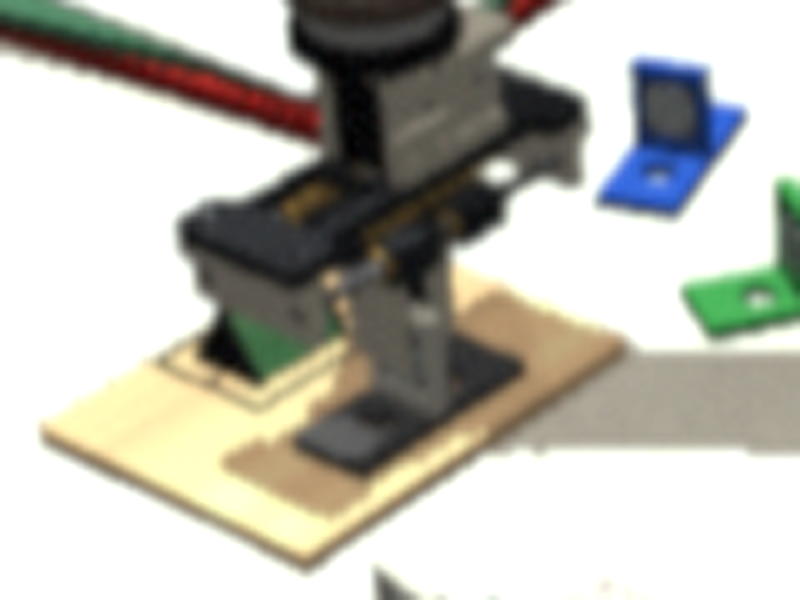

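The close stand touched down at z = 0.022, the expected seated height, and lies flat on the board with the pin inside its hole (375,410). I'll release it and fetch the wide stand.

```bash
python3 - <<'E'
from h import *
fingers.set_gripper(.4); T=bp(BC,.045,0)+OFF
r.servo_line([*T,.2],rate=.3)
pick((.6471,-.1508),-.197,.042,newtons=30,opening=.6)
T=bp(BW,.045,0)+OFF
r.goto([*T,.12],ori(-.02)); r.hold(.3); st("over")
z=insert(T,-.02)
p,_=camera("scene"); c=wp([[*T,.05]],"scene")[0].astype(int)
cv2.imwrite("pics/k.png",cv2.convertScaleAbs(cv2.resize(p[c[1]-50:c[1]+40,c[0]-60:c[0]+60],(800,600),interpolation=cv2.INTER_CUBIC),alpha=1.4))
E
```

```text
down hit=False t 78.04 tcp [ 0.6466 -0.1506  0.0094] F [ 0.6 -0.9  0.3] w 55.0
grip t 78.82 tcp [ 0.647  -0.1508  0.01  ] F [-1.1  0.3  0.2] w 10.0
up t 79.95 tcp [ 0.6467 -0.1503  0.1994] F [-0.1  0.  -1.9] w 9.9
over t 82.23 tcp [0.5195 0.3777 0.1201] F [ 0.6  1.5 -2.2] w 9.9
ins hit=True t 83.91 tcp [0.5188 0.378  0.022 ] F [-1.  -0.3  4.4] w 10.1
```

View pics/k.png

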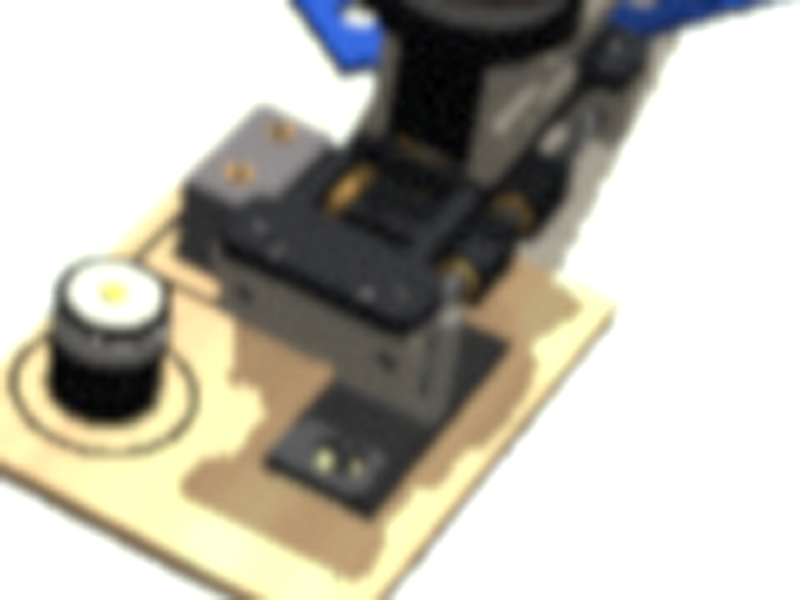

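The wide stand also seats at z = 0.022, flat, with a pin visible in its hole (340,460). I'll release it, clear the arm and check everything.

```bash
python3 - <<'E'
from h import *
fingers.set_gripper(.4); T=bp(BW,.045,0)+OFF
r.servo_line([*T,.2],rate=.3)
r.goto([.45,.0,.42],ori(0)); r.hold(.5); st()
h=np.pi/2
look([("stand_close_mid","stand",(*bp(BC,.045,0),1.58),.012),("stand_wide_mid","stand",(*bp(BW,.045,0),1.55),.012),("prism_mid","prism",(*bp(BC,-.045,0),1.58),.012),("lamp_mid","lamp",(*bp(BW,-.045,-.056),0),.012),("battery_mid","battery",(*bp(BW,-.045,.052),1.55),.012),("stand_slant_mid","stand",(.64,.126,1.54),0)],"z")
for n,B,x,y in(("sc",BC,.045,0),("pr",BC,-.045,0),("sw",BW,.045,0),("la",BW,-.045,-.056),("ba",BW,-.045,.052)): print(n,np.round(bp(B,x,y),4))
E
```

```text
t 87.49 tcp [4.500e-01 1.000e-04 4.199e-01] F [-0.5 -0.8 -0. ] w 36.7
top stand_close_mid 0.64 [ 0.5078 -0.2852  1.5605] 0.094
top stand_wide_mid 0.71 [0.5177 0.3754 1.5823] 0.091
top prism_mid 0.5 [ 0.5092 -0.3736  1.571 ] 0.07
top lamp_mid 0.51 [0.572  0.2843 0.3962] 0.031
top battery_mid 0.49 [0.4653 0.2878 1.5495] 0.03
top stand_slant_mid 0.71 [0.64   0.1307 1.5845] 0.799
scene stand_close_mid 0.68 [ 0.5136 -0.2827  1.5859] 0.056
scene stand_wide_mid 0.6 [0.5207 0.3767 1.581 ] 0.04
scene prism_mid 0.65 [ 0.5112 -0.3725  1.5888] 0.117
scene lamp_mid 0.89 [0.5722 0.285  0.5023] 0.154
scene battery_mid 0.73 [0.4681 0.2909 1.5581] 0.038
scene stand_slant_mid 0.73 [0.6453 0.1281 1.5911] 0.089
sc [ 0.5089 -0.2868]
pr [ 0.5097 -0.3768]
sw [0.518  0.3767]
la [0.5722 0.2855]
ba [0.4642 0.2878]
```

View pics/z_top.png

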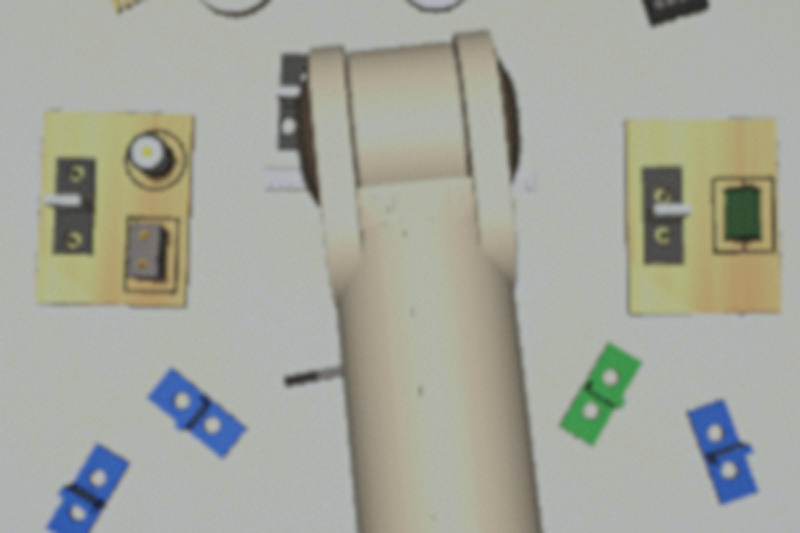

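View pics/z_scene.png

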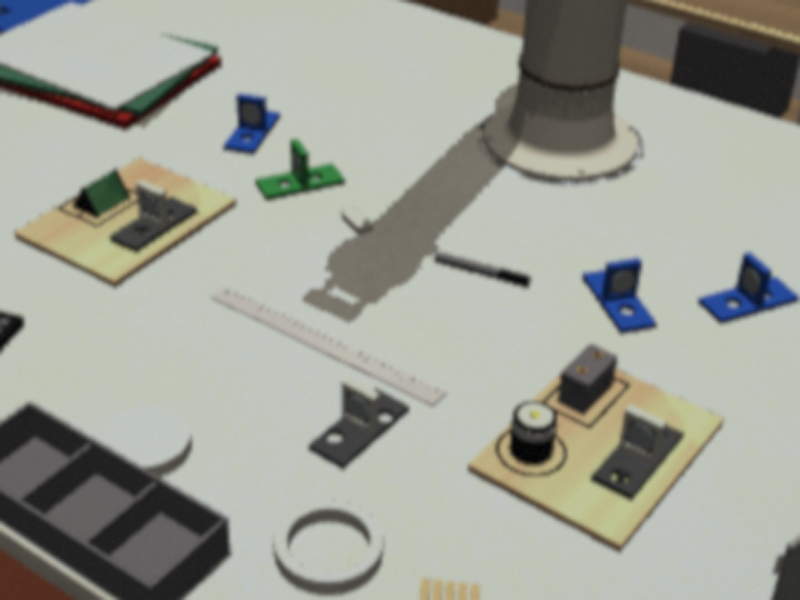

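```bash
python3 -c "
from h import *
ticket.finish_job()"
```

```text
the job is handed in; nothing more can be done
```

Both optics kits are made up, and I handed the job in at about 87.5 s of the 141 s. There is no verdict, so what follows rests on my own last checks.

- **Close board:** the close-hole stand is over the pins and the prism is in its outline.
- **Wide board:** the wide-hole stand is over the pins, the battery box is in its rectangle and the lamp is in its circle.
- **Slant stand:** I did not move it, and the scene picture shows it still upright on the table. My top-camera check of it was useless because the arm hid it.

**Final positions:** both stands touched down at the expected seated height, and the pictures show pins inside their holes. Each part measured within about 3 mm of its target from the top camera. The scene camera reads up to about 6 mm off, mostly its steady 2–4 mm difference from the top camera. The prism, battery box and stands are in line within about 0.04 rad. The gripper is empty and clear.

**What went wrong:** my first grasps of the battery box and the prism missed. A touch on the table, on or beside the thin ruler, showed the fingertips stand about 32 mm higher than the tool data says. I lowered all later grasps and placings by that much, and they worked first time. The lamp was moved before this was known and was held only by its top few millimetres, but it still stands centred and upright.

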